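Click the fuel cap tight and shut its splash cover

TASK

Tighten the fuel tank's cap clockwise by its grip bar until its ratchet slips, and stop after two or three clicks, no more. The filler neck is rubber-mounted, so treat it gently: do not press, pull or push it sideways hard. Then swing the splash cover fully shut over the cap and let go, leaving the other things on the bench where they are.

Things in the scene. Friction and masses are not known exactly. Their poses are not given: they have to be found in the camera images.
- tank_top (a point): Point on the cap's axis at the top of the low red fuel tank, 55 mm above the bench. x points from the cap to the cover's hinge (parallel to the tank's long side), z up. The tank, 215 x 130 mm at its dark foot plate, reaches 85 mm from this point on the -x side and 130 mm on the +x side; it is bolted down.
- cap_grip (a point): Centre of the cap's black grip bar, on the cap's axis, about 98 mm above the bench. The bar is 50 mm long (this point's x axis), 15 mm thick (y) and 25 mm high; below it is the cap's disc, 58 mm across, whose top is 12.5 mm below this point. z is up. A yellow dash on the bar's top lies towards +x. The cap cannot lift off; it may be released and gripped again.
- click_pin (a joint): Counter pin hidden inside the cap: it moves 0.031 mm with each forward click, 0 at the start - too fine to be read through the noise, so feel for the clicks. Clockwise, the cap first screws on (drag 0.08 N m) for a hidden 0.3 to 1.6 rad. Then it is tight and the bar slips: every 0.314 rad the torque builds to 0.4 N m, then drops below 0 as the bar snaps on to rest. Turned back, the cap unscrews.
- neck (a joint): How far the rubber-mounted filler neck, which carries the cap, has been pulled up (+) or pressed down (-), in m; 0 unloaded, about 7 N per mm. Sideways, 10 N at the bar tips it by about 0.04 rad.
- cover (a joint): Opening of the splash cover (rad): 0 shut, level, its top 128 mm above the bench; 1.6 to 1.85 at the start, standing; 1.9 at most. A stiff hinge (0.14 N m) holds it where it is left. Aluminium plate, 150 mm from hinge to free edge, 70 wide, 4 thick. Hinge axis: along the tank's y, 100 mm from the cap's axis towards the tank's +x, 126 mm above the bench.
- cover_edge (a point): Middle of the cover's outer face (upper face when shut), 140 mm from the hinge axis, 10 mm from the free edge, which has a 10 mm lip on the inner side. x points along the plate to the hinge, z out of the outer face, y along the hinge. To shut the cover, push this face towards the cap, over and down.
- screwdriver: Bystander: screwdriver with a green handle, 196 mm long; origin at the middle of its underside.
- tape_roll: Bystander: black roll of tape, 59 mm across, 18 mm high; origin at the middle of its underside.
- end_cover: Bystander: blue-green motor end cover, 63 x 37 x 43 mm; origin at the middle of its underside.

How it is judged:
By the outcome, as a careful person would: the job done as asked, in the order asked, and still so for the second after the job is handed in, with the robot touching nothing.
It also fails if it takes over 72 s, if anything falls off the work surface, if the arm or the gripper's body presses on something with over 40 N, if the wrist force passes 120 N, or if a joint passes its speed limit or range.

ROBOT

A 7-joint arm with a two-finger parallel gripper is mounted at the origin on a cart in front of the work surface, level with it; the furniture and walls round the work are solid. World frame = base frame: x ahead of the robot, y to its left, z up, the work surface at z = 0. Lengths are in mm, angles in rad, forces in N, time in s.
With the tool pointing down it reaches from about 425 to 975 mm from the base axis. Payload 16.7 kg.
Tool frame: the origin (TCP) lies midway between the tips of the shut fingers; the grasp point (between the pads) lies bot.grasp_offset behind it (bot.grasp_offset is the distance from the TCP to the grasp point, in mm); z points along the fingers, y is the line along which they close (so a half turn about z gives the same grasp; the last joint's range is limited). The gripper opens to 85 mm and grips with 20 to 120 N. Pads are 22 mm wide; open, the fingers measure 114 mm over their backs; the gripper's body (76 mm by 85 mm) begins 54 mm behind the grasp point. The pads swing forward as they close: fully open they stand 13 mm farther back than shut.
Start: joints at [-1.395, 0.426, 0.074, 1.606, -0.034, 1.111, -0.067], TCP at [215.408, 639.666, 192.502] pointing down, gripper open.
Joint ranges: [-2.85, 2.85], [-0.5, 2.14], [-1.23, 1.37], [0.21, 2.46], [-1.02, 4.16], [0.16, 2.05], [-2.73, 2.73]. Speed limits (rad/s): [1.89, 1.89, 2.39, 2.39, 3.01, 3.01, 3.01].

INTERFACE

Orientations are given as [roll, pitch, yaw] about the fixed x, y, z axes, in that order (R = Rz(yaw) Ry(pitch) Rx(roll)).
In Python, from plant import state, eyes, workorder, bot gives the robot as it stands.
- The arm moves only by the tool apply_moves, never from a script. Its argument "deltas" is one flat list of numbers, 5 for each row, row after row: the shift along the tool's x, y, z in m, then the turn about the tool's z in rad, then the finger opening in m, from 0 to 0.0854. In form: [x, y, z, yaw, hand, x, y, z, yaw, hand, ...]. A call has 1 to 10 rows; each row shifts and turns the commanded pose from where the row before left it, along the tool's axes as they then stand; what a row does not reach is not made up. A row lasts 1/8 s, in which the tool goes at most 62.5 mm and 10.7 degrees, less where a joint would pass 70% of its speed; a pose out of reach is approached as far as the arm can. A call with a gripper value outside its range is refused whole. The fingers move at their own pace and stop on an object; "squeeze" is the grip in N (left out, the last holds). Time passes only in rows, so rows that do not move let the fingers close. It gives the time, the measured TCP pose, the force, the opening and the grip force at its end, in the units of the state.
- state(): the state, without advancing time (a new reading comes with each control period).
- eyes.capture(name): name is "scene" or "top" or "wrist"; returns a dict with "img" (384x512x3 uint8, red, green, blue), "range_z" (384x512 float32, mm along the optical axis (not along the pixel's ray), 0 where there is no reading), "fx", "fy", "cx", "cy" (pixels), "world_to_cam" (4x4, takes a point from world to camera coordinates). Camera axes: x right, y down, z forward; pixel columns grow to the right and rows downward; lengths in mm; the calibration is good to about 2 mm. A picture is of the moment at which its call begins.
- workorder.job_done(): hands the job in; it is judged then, once.
The state is a dict: "clock": time; "qpos": joint angles; "qd": joint speeds; "joint_torque": joint torques, N m; "position": TCP position; "ee_rot": TCP orientation; "force": force on the tool from outside, world axes, zero at the start; "torque": the same for the moment, N m; "opening": opening from 0.0 (shut) to 1.0 (fully open); "gripper_force": force on a finger pad.
Only numpy, scipy, OpenCV 4.12 (cv2) and the standard library are available. Lean on these libraries where they do the work, as an engineer would, in place of code of your own. Each camera call takes 0.05 s, during which the arm holds its last target. There are 200 camera calls.

## Working session

There is one attempt and no reset: what is moved stays moved. The work goes in short steps, Python scripts to look and compute and a tool call to move; the robot and the scene stay as the last step left them, time stands still between calls to the robot, and variables do not carry over. Pictures are saved under pics/ and viewed, at most 10 in all, crops included, and the job is handed in when it is done.

Besides the shell and the picture viewer there is one more tool, called in YAML: its name, and indented under it one key for each argument. apply_moves: Moves the arm, as the interface text tells. Its arguments: {"type":"object","properties":{"deltas":{"type":"array"},"squeeze":{"type":"number"}},"required":["deltas"]}

```bash
ls; mkdir -p pics; python3 - <<'E'
from plant import state, eyes, workorder, bot
import cv2,numpy as np
print(state(), bot.grasp_offset)
ims=[]
for n in ("scene","top"):
    c=eyes.capture(n); np.savez(f"{n}0.npz",**c); ims.append(c["img"])
    print(n,c["fx"],c["cx"],c["cy"],np.round(c["world_to_cam"],3).tolist())
cv2.imwrite("pics/a.png",cv2.cvtColor(ims[0],cv2.COLOR_RGB2BGR))
cv2.imwrite("pics/b.png",cv2.cvtColor(ims[1],cv2.COLOR_RGB2BGR))
E
```

```text
pics
{'clock': 0.0, 'qpos': array([-1.39550811,  0.42671362,  0.07386575,  1.60661503, -0.03410685,
        1.11081905, -0.06707066]), 'qd': array([-1.09238267e-03, -8.48937561e-04,  2.18121395e-04,  1.34436444e-04,
       -1.40305641e-04, -1.07455481e-03,  5.58381342e-05]), 'joint_torque': array([ 1.18524564e-03, -9.49830151e+01,  3.76154244e+00, -4.63515079e+01,
        1.92356593e-02,  9.99125827e-03, -8.10673384e-06]), 'position': array([215.28740285, 639.25361793, 191.81980286]), 'ee_rot': array([-3.14030091e+00,  9.43373025e-05,  2.81678535e+00]), 'force': array([ 0.13870098, -0.01499463, -0.03460668]), 'torque': array([ 0.00034332, -0.04229937, -0.03551169]), 'gripper_force': 0.0, 'opening': 1.0022814068192887} 18.700000000000003
scene 389.35880071245475 255.82201479792573 191.0354483943273 [[0.85, -0.527, 0.004, -469.467], [-0.392, -0.638, -0.663, 333.714], [0.353, 0.562, -0.748, 1226.299], [0.0, 0.0, 0.0, 1.0]]
top 393.8744756240132 252.59055938477795 195.31243992813765 [[-0.015, -1.0, 0.015, 27.095], [-0.997, 0.014, -0.077, 595.686], [0.076, -0.016, -0.997, 1316.375], [0.0, 0.0, 0.0, 1.0]]
```

View pics/a.png

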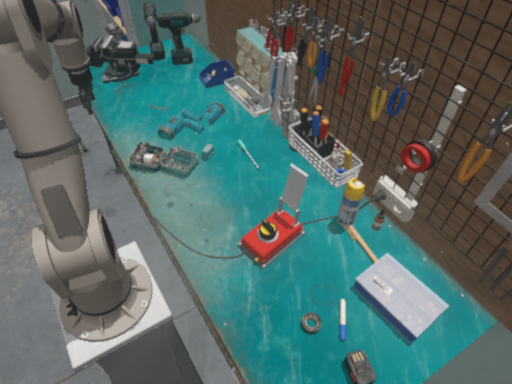

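View pics/b.png

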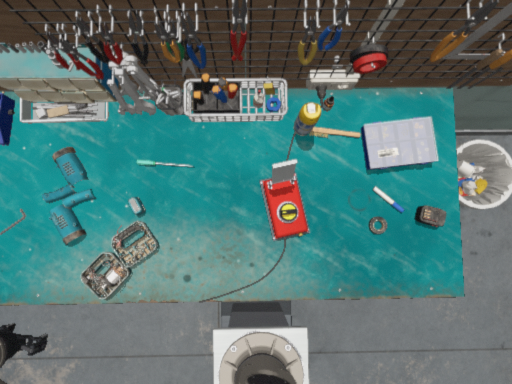

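Scene view: the red tank is at about (272,238), with the black-barred cap at (268,229) and the standing cover at (294,188). Top view: the cap is at (289,211) and the cover at (285,172), so the hinge is on the far side from the robot. Next I'll measure.

```bash
cat > h.py <<'E'
import numpy as np,cv2
def load(n): return dict(np.load(n))
def ray(c,u,v,z):
    T=np.linalg.inv(c["world_to_cam"]); d=T[:3,:3]@np.array([(u-c["cx"])/c["fx"],(v-c["cy"])/c["fy"],1]); o=T[:3,3]
    return o+d*(z-o[2])/d[2]
def cloud(c):
    v,u=np.mgrid[:384,:512]; z=c["range_z"].astype(float)
    p=np.stack([(u-c["cx"])/c["fx"]*z,(v-c["cy"])/c["fy"]*z,z],-1)
    T=np.linalg.inv(c["world_to_cam"]); w=p@T[:3,:3].T+T[:3,3]; w[z==0]=np.nan
    return w
E
python3 - <<'E'
from h import *
for n in("top0.npz","scene0.npz"):
    c=load(n); w=cloud(c); hsv=cv2.cvtColor(c["img"],cv2.COLOR_RGB2HSV)
    h,s,v=cv2.split(hsv); r=((h<6)|(h>174))&(s>150)&(v>90)
    u0,u1,v0,v1=(255,315,155,245) if "top" in n else (235,315,160,270)
    roi=np.zeros_like(r); roi[v0:v1,u0:u1]=1
    rr=r&roi; rect=cv2.minAreaRect(np.argwhere(rr)[:,::-1].astype(np.float32)); print(n,"red",rect)
    if "top" in n:
        b=cv2.boxPoints(rect); print([ray(c,*p,55).round(1).tolist() for p in b])
    ye=roi&(h>20)&(h<36)&(s>120)&(v>100)
    print("yellow",np.argwhere(ye)[:,::-1].mean(0),ye.sum())
    m=roi&(w[...,2]>60); P=w[m]
    cv=(P[:,2]>132); Q=P[cv]; print("cover n",cv.sum(),Q.mean(0).round(1),Q.min(0).round(1),Q.max(0).round(1))
    np.save(n[:3]+"cov.npy",Q)
    cp=P[(P[:,2]>93)&(P[:,2]<104)]; print("bartop",len(cp),cp.mean(0).round(1))
a=load("top0.npz")["img"][150:250,240:330]; b=load("scene0.npz")["img"][155:275,225:325]
A=cv2.resize(a,(540,600),interpolation=cv2.INTER_CUBIC)
cv2.imwrite("pics/c.png",cv2.cvtColor(A,cv2.COLOR_RGB2BGR))
E
```

```text
top0.npz red ((284.7918701171875, 205.9652099609375), (58.527862548828125, 33.1106071472168), 76.86598205566406)
[[640.1, -13.1, 55.0], [663.9, -121.2, 55.0], [473.8, -160.8, 55.0], [450.8, -53.7, 55.0]]
yellow [287.98666667 211.86      ] 150
cover n 440 [651.7 -68.8 210.9] [ 618.9 -110.4  132. ] [677.  -32.8 277.9]
bartop 5 [570.  -82.2  97.3]
scene0.npz red ((271.6138000488281, 233.6344757080078), (32.29711151123047, 55.78592300415039), 49.76364517211914)
yellow [266.6        228.58823529] 85
cover n 706 [653.2 -71.4 204.7] [ 620.2 -115.9  132.1] [834.5  55.3 277.2]
bartop 43 [610.1 -69.3  99.6]
```

View pics/c.png

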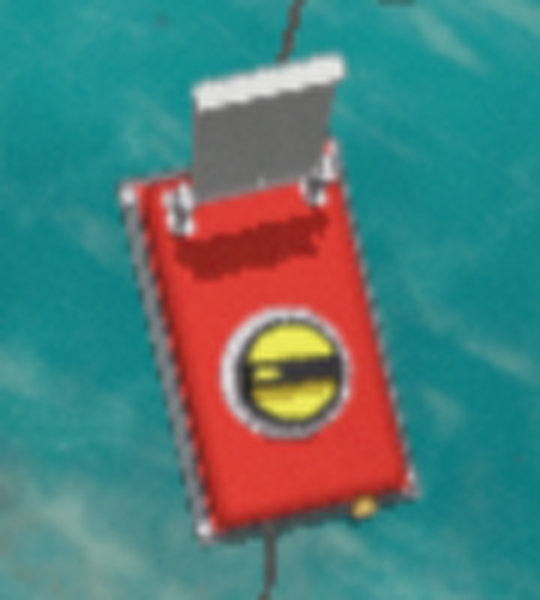

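The crop shows the cap disc centre at crop (290,370), full-image (288.3,211.8). The bar is almost crosswise, from (245,378) to (340,367), with its yellow dash at the left end (world +y). The cover leans slightly away from the cap. I'll compute the approach move.

```bash
python3 - <<'E'
from h import *
from plant import state
c=load("top0.npz")
f=lambda u,v,z:ray(c,240+u/6-.5,150+v/6-.5,z)
print("disc",f(290,371,85.5),"bar",f(293,370,110), "foot",)
l,r=f(247,374,110),f(339,366,110); print(l,r,np.linalg.norm(l-r),np.arctan2(*(l-r)[[1,0]]))
Q=np.load("topcov.npy"); 
mu=np.median(Q,0); k=np.linalg.norm(Q-mu,axis=1)<110; Q=Q[k]
u,s,vt=np.linalg.svd(Q-Q.mean(0)); print("cover normal",vt[2],s)
b=np.array([[640.1,-13.1],[663.9,-121.2],[473.8,-160.8],[450.8,-53.7]])
print("tank axis",np.arctan2(*(b[0]-b[3])[::-1]),np.arctan2(*(b[1]-b[2])[::-1]))
s=state();print(s["ee_rot"],s["position"])
E
```

```text
disc [537.6552365  -93.73790217  85.5       ] bar [537.3148662  -92.76151423 110.        ] foot
[535.55669932 -68.37561004 110.        ] [ 539.07451862 -117.16802284  110.        ] 48.919061717445196 1.642769462401429
cover normal [-0.95453156 -0.20195928  0.21927599] [995.64579922 431.60054637  42.93102631]
tank axis 0.21127370840116555 0.20537438255167292
[-3.14052016e+00  8.00683451e-05  2.81676703e+00] [215.31330084 639.33400539 191.92234005]
```

apply_moves:
  deltas: [-0.02, -0.022, -0.02, 0, 0.085, -0.034, -0.037, -0.02, 0, 0.085, -0.034, -0.037, 0, 0, 0.085, -0.034, -0.037, 0, 0, 0.085, -0.034, -0.037, 0, 0, 0.085, -0.034, -0.037, 0, 0, 0.085, -0.034, -0.037, 0, 0, 0.085, -0.034, -0.037, 0, 0, 0.085, -0.034, -0.037, 0, 0, 0.085, -0.034, -0.037, 0, 0, 0.085]
  squeeze: 40

```text
clock: 1.35
position: [411.4, 197.5, 232.5]
ee_rot: [3.141, -0.0, 2.817]
force: [0.5, -0.4, 0.6]
opening: 0.995
gripper_force: 0.0
```

```bash
python3 -c "
from plant import state
s=state();print(s['qpos'].round(3),s['position'],s['ee_rot'],s['clock'])"
```

```text
[-0.932  0.009  0.349  2.042 -0.004  1.091  0.665] [411.36390751 197.54079197 232.47998051] [ 3.14149548e+00 -1.46221850e-04  2.81678830e+00] 1.35
```

apply_moves:
  deltas: [-0.036, -0.04, 0, 0, 0.085, -0.036, -0.04, 0, 0, 0.085, -0.036, -0.04, 0, 0, 0.085, -0.036, -0.04, 0, 0, 0.085, -0.036, -0.04, 0, 0, 0.085, -0.032, -0.035, 0, 0, 0.085, 0, 0, 0, 0.17, 0.085, 0, 0, 0, 0.17, 0.085, 0, 0, 0, 0.17, 0.085, 0, 0, 0, 0.17, 0.085]

```text
clock: 2.6
position: [536.7, -91.2, 232.3]
ee_rot: [-3.141, -0.0, 2.131]
force: [-0.0, -0.2, 0.4]
opening: 0.994
gripper_force: 0.0
```

apply_moves:
  deltas: [0, 0, 0, 0.17, 0.085, 0, 0, 0, 0.17, 0.085, 0, 0, 0, 0.154, 0.085, 0, 0, 0, 0, 0.085, 0, 0, 0, 0, 0.085]

```text
clock: 3.22
position: [536.9, -91.1, 232.4]
ee_rot: [-3.141, 0.0, 1.647]
force: [-0.5, 0.4, 0.1]
opening: 0.992
gripper_force: 0.0
```

```bash
python3 - <<'E'
from plant import state,eyes
import numpy as np,cv2
s=state();print(s['qpos'].round(3),s['position'],s['ee_rot'],s['clock'],s['force'],s['torque'])
c=eyes.capture("wrist");np.savez("w1.npz",**c);print(c["fx"],np.round(c["world_to_cam"],3).tolist())
cv2.imwrite("pics/w1.png",cv2.cvtColor(c["img"],cv2.COLOR_RGB2BGR))
E
```

```text
[-0.678  0.229  0.862  1.888 -0.194  1.11   0.334] [536.87251884 -91.09010231 232.42087663] [-3.14132052e+00  2.06282171e-05  1.64651927e+00] 3.225 [-0.49608748  0.3501795   0.07723182] [ 0.0057486   0.03123228 -0.0003628 ]
299.63838240411576 [[0.997, 0.076, -0.001, -528.001], [0.072, -0.949, 0.308, -177.543], [0.023, -0.307, -0.952, 378.066], [0.0, 0.0, 0.0, 1.0]]
```

View pics/w1.png

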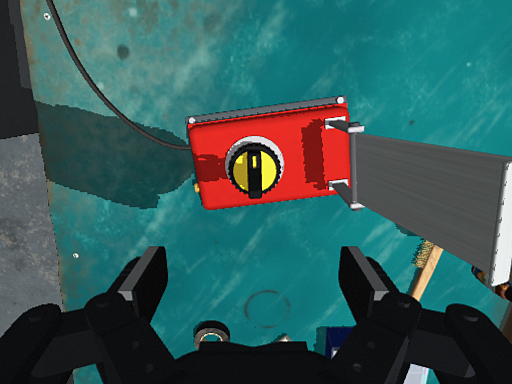

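Wrist view: the cap disc is at about (254,170) and the bar runs nearly vertical in the image, from (252,147) to (256,196), with the dash at its upper end. The cover is on the right, at (350-510, 130-285). Now I'll refine the bar centre and angle.

```bash
python3 - <<'E'
from h import *
c=load("w1.npz"); h,s,v=cv2.split(cv2.cvtColor(c["img"],cv2.COLOR_RGB2HSV)); 
for r in range(144,200,3):
    print(r,"".join("Y" if (18<h[r,u]<38 and s[r,u]>90 and v[r,u]>70) else "k" if v[r,u]<75 else "r" if (h[r,u]<8 or h[r,u]>172) and s[r,u]>120 else "." for u in range(222,290)))
w=cloud(c); P=w[140:200,222:290]; m=(P[...,2]>104)&(P[...,2]<116)
q=np.argwhere(m); print(m.sum(),P[m].mean(0),P[m].min(0),P[m].max(0))
rc=cv2.minAreaRect((P[m][:,:2]).astype(np.float32)); print(rc)
m=(P[...,2]>82)&(P[...,2]<90); print("disc",P[m].mean(0),cv2.minEnclosingCircle(P[m][:,:2].astype(np.float32)))
E
```

```text
144 rrrrrrrrrrr.............kkkkkkkkkkkkkkkk..............rrrrrrrrrrrrrr
147 rrrrrrrrr.........kkkkkkkkkkkkkkkkkkkkkkkkkkkkkk.........rrrrrrrrrrr
150 rrrrrrr........kkkkkkkkkkkkkkkkkkkkkkkkkkkkkkkkkkk........rrrrrrrrrr
153 rrrrr.......kkkkkkkkkYYYYYkkkkkkkkkkkkkYYYYYYkkkkkkk........rrrrrrrr
156 rrrr.....kkkkkkkkYYYYYYYYkkkkkkYYYkkkkkYYYYYYYYYYkkkkkk......rrrrrrr
159 rrrr.....kkkkkYYYYYYYYYYYkkkkkYYYYkkkkkYYYYYYYYYYYYkkkkk......rrrrrr
162 rrr....kkkkkkYYYYYYYYYYYYYkkkkkYYYYkkkkYYYYYYYYYYYYYYkkkkk....rrrrrr
165 rrr....kkkkkYYYYYYYYYYYYYYkkkkkYYYYkkkkYYYYYYYYYYYYYYYkkkk....rrrrrr
168 rrr...kkkkkYYYYYYYYYYYYYYYkkkkkkkkkkkkkYYYYYYYYYYYYYYYkkkk....rrrrrr
171 rrrr...kkkkYYYYYYYYYYYYYYYkkkkkkkkkkkkkYYYYYYYYYYYYYYYYkkkk..rrrrrrr
174 rrrrr.kkkkkYYYYYYYYYYYYYYYkkkkkkkkkkkkkkYYYYYYYYYYYYYYYkk...rrrrrrrr
177 rrrrrr..kkkkYYYYYYYYYYYYYYkkkkkkkkkkkkkkYYYYYYYYYYYYYYkkkk.rrrrrrrrr
180 rrrrrrrr..kkkYYYYYYYYYYYYYkkkkkkkkkkkkkkYYYYYYYYYYYYkkkk.rrrrrrrrrrr
183 rrrrrrrrrrkkkkkYYYYYYYYYYYkkkkkkkkkkkkkkYYYYYYYYYYYkkkkrrrrrrrrrrrrr
186 rrrrrrrrrrrrrrkkkkYYYYYYYYkkkkkkkkkkkkkkYYYYYYYYkkkkkrrrrrrrrrrrrrrr
189 rrrrrrrrrrrrrrrrrkkkkYYYYYYkkkkkkkkkkkkkYYYYkkkkkrrrrrrrrrrrrrrrrrrr
192 rrrrrrrrrrrrrrrrrrrrrrkkkkkkkkkkkkkkkkkkkkkkrrrrrrrrrrrrrrrrrrrrrrrr
195 rrrrrrrrrrrrrrrrrrrrrrrrrrrkkkkkkkkkkkkkrrrrrrrrrrrrrrrrrrrrrrrrrrrr
198 rrrrrrrrrrrrrrrrrrrrrrrrrrrrkkkkrrrrrrrrrrrrrrrrrrrrrrrrrrrrrrrrrrrr
658 [538.02443319 -92.69536989 111.25320124] [ 529.02170643 -119.13658333  105.09995869] [547.25607639 -68.9930972  113.6123153 ]
((538.0897827148438, -94.19708251953125), (14.770442962646484, 50.27455520629883), 4.8848724365234375)
disc [537.8209601  -91.38570372  87.05229618] ((537.8858642578125, -94.21755981445312), 30.534595489501953)
```

apply_moves:
  deltas: [-0.0032, 0.001, 0.02, -0.009, 0.05, 0, 0, 0.03, 0, 0.05, 0, 0, 0.03, 0, 0.05, 0, 0, 0.03, 0, 0.05, 0, 0, 0.02, 0, 0.05, 0, 0, 0.008, 0, 0.045, 0, 0, 0, 0, 0.045, 0, 0, 0, 0, 0.045]
  squeeze: 30

```text
clock: 4.28
position: [538.7, -94.4, 95.3]
ee_rot: [3.141, -0.0, 1.652]
force: [-0.3, -0.0, -0.0]
opening: 0.529
gripper_force: 0.0
```

```bash
python3 - <<'E'
from plant import state,eyes
import numpy as np,cv2
s=state();print(s['qpos'].round(3),s['position'],s['ee_rot'],s['clock'],s['force'],s['torque'],s['opening'])
c=eyes.capture("wrist");
cv2.imwrite("pics/w2.png",cv2.cvtColor(c["img"],cv2.COLOR_RGB2BGR))
E
```

```text
[-0.544  0.419  0.756  2.019 -0.383  0.846  0.509] [538.68302166 -94.399535    95.31036005] [ 3.14052069e+00 -4.52930302e-05  1.65208291e+00] 4.275 [-0.25473049 -0.02322196 -0.0251463 ] [-0.01353771  0.00955738 -0.00507929] 0.5288377942148612
```

View pics/w2.png

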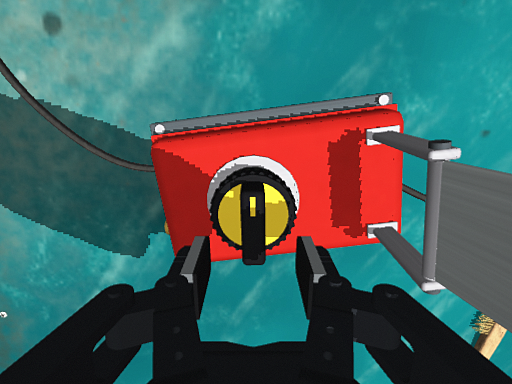

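Wrist view: the open fingertips are at (197,240) and (312,240), either side of the bar, which spans (254,183) to (254,265). They look low in the image, so I'll project known points to check alignment.

```bash
python3 - <<'E'
from plant import state,eyes
from h import *
c=eyes.capture("wrist"); np.savez("w2.npz",**c)
T=c["world_to_cam"]
def pj(p):
    q=T[:3,:3]@np.array(p)+T[:3,3]; return (c["fx"]*q[0]/q[2]+c["cx"],c["fy"]*q[1]/q[2]+c["cy"])
b=np.array([-.085,.996])
for n,p in dict(barc=(538.1,-94.2,110.5),bar_dash=(538.1-25*.085,-94.2+25,110.5),bar_o=(540.2,-119.2,110.5),fingL=(516,-92,102),tipfar=(516,-83,102),tipnear=(516,-105,102),padc=(516,-94,114),tip95=(516,-83,95)).items(): print(n,np.round(pj(p),1))
w=cloud(c)
P=w[170:270,230:280]; m=(P[...,2]>106)&(P[...,2]<116); print(m.sum(),cv2.minAreaRect(P[m][:,:2].astype(np.float32)))
for (a,bb) in ((185,205),(300,325)):
    P=w[232:262,a:bb]; m=P[...,2]>90; print(P[m].min(0),P[m].max(0),m.sum())
E
```

```text
barc [252.3 229.5]
bar_dash [252.1 190.3]
bar_o [252.4 265.5]
fingL [217.7 218. ]
tipfar [218.4 204.7]
tipnear [216.8 236.5]
padc [215.3 229. ]
tip95 [219.5 200.9]
1817 ((538.1453857421875, -93.72618103027344), (14.934432983398438, 49.5383186340332), 6.257782936096191)
[504.19061549 -90.93105907 140.13101642] [515.46514622 -84.42093595 165.51553513] 444
[559.5824593 -89.1826133 140.2842928] [572.5722882  -80.12057825 165.59653907] 532
```

```bash
python3 - <<'E'
from h import *
c=load("w2.npz");w=cloud(c);T=np.linalg.inv(c["world_to_cam"]);print(T[:3,3].round(1))
for u in (180,186,192,198,204,208,300,306,312,318,324):
    print(u,[(r,*w[r,u].round(0).astype(int).tolist()) for r in range(230,316,8)if w[r,u,2]>80])
E
```

```text
[531.8 -15.9 276.9]
180 [(254, 504, -90, 151), (262, 505, -90, 159), (270, 507, -90, 164), (278, 510, -85, 179), (286, 511, -84, 184), (294, 512, -85, 188), (302, 513, -84, 193), (310, 515, -79, 203)]
186 [(246, 505, -90, 144), (254, 506, -90, 151), (262, 509, -86, 166), (270, 511, -85, 172), (278, 512, -85, 178), (286, 513, -84, 185), (294, 514, -84, 189), (302, 515, -84, 193), (310, 517, -79, 202)]
192 [(246, 509, -86, 152), (254, 511, -85, 159), (262, 512, -86, 165), (270, 513, -86, 171), (278, 513, -88, 173), (286, 514, -90, 175), (294, 514, -93, 176), (302, 514, -97, 177), (310, 519, -78, 203)]
198 [(238, 510, -86, 143), (246, 512, -85, 152), (254, 513, -85, 159), (262, 514, -86, 165), (270, 515, -87, 169), (278, 515, -89, 171), (286, 516, -93, 171), (294, 516, -96, 173), (302, 516, -99, 173), (310, 516, -102, 175)]
204 [(238, 513, -85, 143), (246, 515, -85, 152), (254, 515, -88, 154), (262, 515, -92, 155), (270, 516, -95, 156), (278, 516, -99, 157), (286, 516, -102, 158), (294, 517, -106, 160)]
208 [(238, 515, -86, 141), (246, 515, -90, 142), (254, 516, -94, 143), (262, 516, -9
[... 327 characters left out ...]
), (278, 561, -88, 167), (286, 560, -90, 170), (294, 561, -94, 170), (302, 561, -97, 171), (310, 561, -100, 173)]
312 [(246, 565, -81, 151), (254, 563, -80, 160), (262, 562, -81, 166), (270, 561, -82, 171), (278, 561, -83, 175), (286, 562, -87, 174), (294, 562, -91, 174), (302, 562, -94, 175), (310, 555, -76, 202)]
318 [(246, 570, -85, 144), (254, 568, -85, 152), (262, 565, -81, 165), (270, 564, -81, 171), (278, 563, -83, 174), (286, 561, -81, 183), (294, 560, -81, 187), (302, 559, -81, 192), (310, 557, -76, 202)]
324 [(254, 571, -85, 152), (262, 570, -85, 159), (270, 566, -81, 172), (278, 564, -80, 179), (286, 563, -80, 184), (294, 562, -80, 188), (302, 561, -80, 192), (310, 558, -76, 202)]
```

Depth in the wrist view puts the fingertips near z≈138 while the TCP reads 95. I'll check that with the fixed cameras before going lower.

```bash
python3 - <<'E'
from h import *
from plant import eyes,state
c=eyes.capture("scene"); np.savez("s2.npz",**c); w=cloud(c)
T=c["world_to_cam"]
def pj(p):
    q=T[:3,:3]@np.array(p)+T[:3,3]; return np.round((c["fx"]*q[0]/q[2]+c["cx"],c["fy"]*q[1]/q[2]+c["cy"]),1)
print("tcp",pj((538.7,-94.4,95.3)),"z138",pj((538.7,-94.4,138)),"bar",pj((538,-94,110)))
m=(abs(w[...,0]-538)<60)&(abs(w[...,1]+94)<25)&(w[...,2]>88)&(w[...,2]<260)
P=w[m]; print(np.histogram(P[:,2],np.arange(88,260,8)))
a=c["img"][170:270,215:325]; cv2.imwrite("pics/s2.png",cv2.cvtColor(cv2.resize(a,(660,600),interpolation=cv2.INTER_CUBIC),cv2.COLOR_RGB2BGR))
E
```

```text
tcp [267.4 227. ] z138 [267.8 219.2] bar [267.3 224.4]
(array([50, 11, 28, 20,  0,  0, 12, 18, 20, 21, 14, 23, 49, 35, 44, 37, 33,
       43, 55, 42, 15]), array([ 88,  96, 104, 112, 120, 128, 136, 144, 152, 160, 168, 176, 184,
       192, 200, 208, 216, 224, 232, 240, 248, 256]))
```

View pics/s2.png

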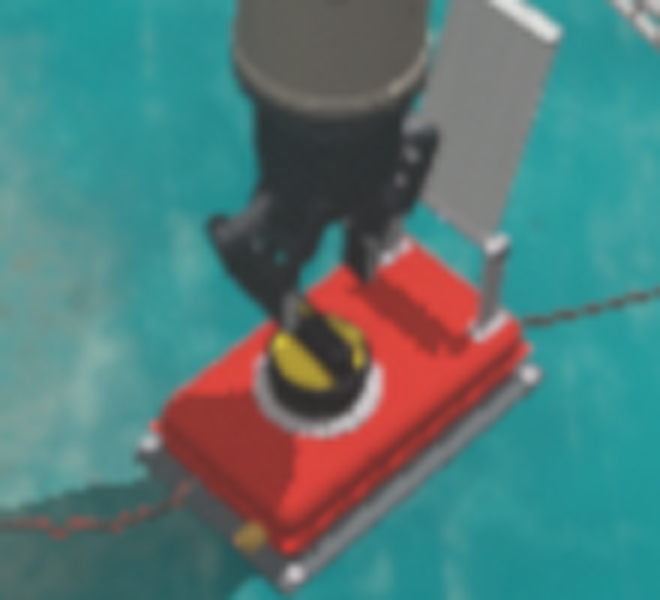

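The scene view agrees: the gripper only begins at z≈136, and the tips at crop (290,300)/(370,275) are above the bar. I'll narrow the fingers to 25 mm, which clears the bar either way, and measure the tip height.

apply_moves:
  deltas: [0, -0.0005, 0, 0, 0.025, 0, 0, 0, 0, 0.025, 0, 0, 0, 0, 0.025]

```text
clock: 4.8
position: [537.7, -94.3, 94.5]
ee_rot: [-3.142, 0.0, 1.652]
force: [0.1, 0.5, -0.0]
opening: 0.294
gripper_force: 0.0
```

```bash
cat > tip.py <<'E'
from h import *
from plant import eyes,state
s=state(); print(s['clock'],s['position'].round(1),s['ee_rot'].round(3),s['force'].round(2),s['torque'].round(3),s['opening'],s['gripper_force'],s['qpos'].round(2))
c=eyes.capture("wrist"); w=cloud(c)
p=s['position']; yaw=s['ee_rot'][2]; R=np.array([[np.cos(yaw),np.sin(yaw)],[np.sin(yaw),-np.cos(yaw)]])
L=(w[...,:2]-p[:2])@R  # tool x,y
m=(abs(L[...,0])<30)&(abs(L[...,1])<60)&(w[...,2]>60)
np.savez("tip.npz",L=L[m],z=w[m][:,2])
for sgn in(-1,1):
    k=(sgn*L[m][:,1]>8.5)&(sgn*L[m][:,1]<28); z=w[m][k][:,2]; l=L[m][k]
    print("hist",np.histogram(z,np.arange(60,200,10))[0]); t=z>p[2]+25; 
    if t.any(): print("tip",np.percentile(z[t],3),"inner y",np.percentile(sgn*l[t][:,1],5),"x",np.percentile(l[t][:,0],[2,98]))
E
python3 tip.py
```

```text
4.8 [537.7 -94.3  94.5] [-3.142  0.     1.652] [ 0.06  0.5  -0.05] [-0.049  0.036 -0.031] 0.2937973077026223 0.0 [-0.54  0.42  0.76  2.02 -0.38  0.85  0.51]
hist [  57   54 1589    1    0    0    0   71  313  392  393  649  680]
tip 144.66200412896904 inner y 9.920753859152647 x [-5.87693236 19.43634843]
hist [  52   56 1581    0    0    0    0   73  309  392  402  667  712]
tip 144.74409286125876 inner y 9.839803440615565 x [-6.03481889 19.40798506]
```

apply_moves:
  deltas: [0, 0, 0.005, 0, 0.025, 0, 0, 0.005, 0, 0.025, 0, 0, 0.002, 0, 0.025]

```text
clock: 5.22
position: [537.4, -94.3, 82.0]
ee_rot: [-3.141, 0.0, 1.652]
force: [-0.2, 0.6, 0.5]
opening: 0.292
gripper_force: 0.0
```

apply_moves:
  deltas: [0, 0, 0.003, 0, 0.025, 0, 0, 0.003, 0, 0.025]

```text
clock: 5.48
position: [537.7, -94.4, 76.3]
ee_rot: [-3.142, 0.0, 1.652]
force: [-0.6, -0.5, 0.1]
opening: 0.291
gripper_force: 0.0
```

```bash
python3 tip.py
```

```text
5.475 [537.7 -94.4  76.3] [-3.142  0.     1.652] [-0.61 -0.51  0.06] [ 0.006 -0.037  0.044] 0.29100684592253034 0.0 [-0.52  0.45  0.73  2.03 -0.41  0.81  0.53]
hist [  54   66 1647    0    0   40  275  385  415  580  693  333  989]
tip 126.39371504346695 inner y 9.92253080289671 x [-5.9919176  19.42424568]
hist [  69   67 1654    0    3   38  279  386  413  594  729  324  978]
tip 126.28331916655105 inner y 9.823585722368595 x [-6.18150735 19.38393859]
```

No contact, so the tips really are about 38 mm behind the reported TCP (now about z 115). I'll keep descending gently.

apply_moves:
  deltas: [0, 0, 0.004, 0, 0.028, 0, 0, 0.004, 0, 0.028, 0, 0, 0.004, 0, 0.028, 0, 0, 0, 0, 0.028]

```text
clock: 6.02
position: [537.5, -94.4, 64.2]
ee_rot: [-3.141, 0.0, 1.652]
force: [0.4, -0.4, -0.3]
opening: 0.327
gripper_force: 0.0
```

apply_moves:
  deltas: [0, 0, 0.004, 0, 0.028, 0, 0, 0.003, 0, 0.028, 0, 0, 0, 0, 0.028]

```text
clock: 6.4
position: [537.5, -94.3, 57.3]
ee_rot: [-3.141, 0.0, 1.652]
force: [-0.3, 0.9, -0.2]
opening: 0.325
gripper_force: 0.0
```

```bash
python3 tip.py; python3 - <<'E'
import numpy as np
d=np.load("tip.npz");L,z=d["L"],d["z"]
for s in(-1,1):
    k=(s*L[:,1]>9)&(s*L[:,1]<16)&(L[:,0]>8)&(L[:,0]<12); print(np.histogram(z[k],np.arange(80,140,3)))
k=(z>106)&(z<116)&(abs(L[:,1])<7); print("bar",L[k].min(0),L[k].max(0),L[k].mean(0))
E
```

```text
6.4 [537.5 -94.3  57.3] [-3.141  0.     1.652] [-0.3   0.92 -0.19] [-0.038  0.009  0.03 ] 0.32492300870145185 0.0 [-0.5   0.47  0.71  2.04 -0.44  0.78  0.55]
hist [  82   87 1694   23  265  378  442  564  638  381  855 1619 1613]
tip 86.073531093877 inner y 9.65344944144525 x [-15.24196609  21.54280293]
hist [  84   88 1629   25  274  378  445  565  650  381  835 1563 1591]
tip 86.17405443546082 inner y 9.814293368374605 x [-12.69701376  22.4694101 ]
(array([ 0,  0, 81,  1,  0,  0,  5, 11, 15,  9, 18, 13, 17, 18, 18, 17, 24,
       34, 19]), array([ 80,  83,  86,  89,  92,  95,  98, 101, 104, 107, 110, 113, 116,
       119, 122, 125, 128, 131, 134, 137]))
(array([ 0,  0, 81,  3,  0,  0,  8, 12, 18, 16, 24, 19, 20, 26, 22, 29, 26,
       36, 34]), array([ 80,  83,  86,  89,  92,  95,  98, 101, 104, 107, 110, 113, 116,
       119, 122, 125, 128, 131, 134, 137]))
bar [-24.48293759  -6.9395146 ] [25.2623879   6.99547707] [3.3450564  0.23015737]
```

apply_moves:
  deltas: [0, 0, 0.003, 0, 0.028, 0, 0, 0.002, 0, 0.02, 0, 0, 0, 0, 0.017, 0, 0, 0, 0, 0.014, 0, 0, 0, 0, 0.01]
  squeeze: 30

```text
clock: 7.08
position: [538.1, -94.3, 52.7]
ee_rot: [3.141, 0.0, 1.652]
force: [3.5, 0.1, -1.4]
opening: 0.168
gripper_force: 32.2
```

```bash
python3 tip.py
```

```text
7.075 [538.1 -94.3  52.7] [3.141 0.    1.652] [ 3.46  0.09 -1.41] [ 0.002 -0.835  0.011] 0.1677093707631528 32.17584729194641 [-0.5   0.48  0.7   2.05 -0.45  0.77  0.56]
hist [  95   94 1369   64  241  301  331  715 1062  373 1134 1723  726]
tip 85.48262643446111 inner y 9.059928517408053 x [-3.7988224  23.85508923]
hist [ 103   93 1431   54  224  281  225  675 1181  313 1017 1608  690]
tip 85.66970219068762 inner y 9.020793706631283 x [-3.39263804 24.02165984]
```

Gripped. The sideways force is small (3.5 N), so I'll re-centre slightly, firm up the grip and start turning with the torque read every 0.1 rad.

```bash
cat > f.py <<'E'
from plant import state
import numpy as np
s=state(); print(round(float(s['clock']),2),s['position'].round(1),'yaw',s['ee_rot'][2].round(3),'F',s['force'].round(1),'T',s['torque'].round(3),'op',round(float(s['opening']),3),'g',round(float(s['gripper_force'])),'q7',s['qpos'][6].round(2))
E
```

apply_moves:
  deltas: [0, 0.0005, 0, 0, 0.01, 0, 0, 0, 0.05, 0.01, 0, 0, 0, 0.05, 0.01]
  squeeze: 60

```text
clock: 7.5
position: [538.2, -94.3, 52.6]
ee_rot: [-3.142, -0.0, 1.55]
force: [2.6, 1.3, 0.0]
opening: 0.156
gripper_force: 64.3
```

```bash
python3 f.py
```

```text
7.5 [538.2 -94.3  52.6] yaw 1.55 F [2.6 1.3 0. ] T [ 0.093 -0.513  0.094] op 0.156 g 64 q7 0.48
```

apply_moves:
  deltas: [0, 0, 0, 0.05, 0.01, 0, 0, 0, 0.05, 0.01]

```text
clock: 7.75
position: [538.2, -94.3, 52.6]
ee_rot: [-3.142, -0.0, 1.45]
force: [2.0, 1.2, 0.0]
opening: 0.158
gripper_force: 64.3
```

```bash
python3 f.py
```

```text
7.75 [538.2 -94.3  52.6] yaw 1.45 F [2.  1.2 0. ] T [ 0.06  -0.597  0.053] op 0.158 g 64 q7 0.4
```

apply_moves:
  deltas: [0, 0.0003, 0, 0.05, 0.01, 0, 0, 0, 0.05, 0.01]

```text
clock: 8.0
position: [538.3, -94.2, 52.5]
ee_rot: [-3.141, -0.0, 1.35]
force: [2.1, -0.1, 0.3]
opening: 0.158
gripper_force: 64.4
```

```bash
python3 f.py
```

```text
8.0 [538.3 -94.2  52.5] yaw 1.35 F [ 2.1 -0.1  0.3] T [ 0.171 -0.278  0.069] op 0.158 g 64 q7 0.32
```

apply_moves:
  deltas: [0, 0, 0, 0.05, 0.01, 0, 0, 0, 0.03, 0.01]

```text
clock: 8.25
position: [538.3, -94.2, 52.5]
ee_rot: [-3.141, 0.0, 1.271]
force: [0.5, -0.6, 0.9]
opening: 0.157
gripper_force: 64.4
```

```bash
python3 f.py
```

```text
8.25 [538.3 -94.2  52.5] yaw 1.271 F [ 0.5 -0.6  0.9] T [ 0.224 -0.234  0.095] op 0.157 g 64 q7 0.26
```

apply_moves:
  deltas: [0, 0, 0, 0.04, 0.01, 0, 0, 0, 0.04, 0.01]

```text
clock: 8.5
position: [538.4, -94.2, 52.5]
ee_rot: [-3.141, -0.0, 1.189]
force: [1.1, 1.4, 0.7]
opening: 0.157
gripper_force: 64.4
```

```bash
python3 f.py
```

```text
8.5 [538.4 -94.2  52.5] yaw 1.189 F [1.1 1.4 0.7] T [ 0.352 -0.118  0.096] op 0.157 g 64 q7 0.19
```

apply_moves:
  deltas: [0, 0, 0, 0.04, 0.01, 0, 0, 0, 0.04, 0.01]

```text
clock: 8.75
position: [538.4, -94.2, 52.5]
ee_rot: [-3.141, -0.0, 1.109]
force: [0.8, 1.3, 1.0]
opening: 0.159
gripper_force: 64.4
```

```bash
python3 f.py
```

```text
8.75 [538.4 -94.2  52.5] yaw 1.109 F [0.8 1.3 1. ] T [ 0.503 -0.1    0.028] op 0.159 g 64 q7 0.13
```

apply_moves:
  deltas: [0, 0, 0, 0.04, 0.01, 0, 0, 0, 0.04, 0.01]

```text
clock: 9.0
position: [538.4, -94.3, 52.5]
ee_rot: [-3.141, 0.0, 1.029]
force: [0.7, 1.3, 0.9]
opening: 0.161
gripper_force: 64.3
```

```bash
python3 f.py
```

```text
9.0 [538.4 -94.3  52.5] yaw 1.029 F [0.7 1.3 0.9] T [ 0.615 -0.114  0.046] op 0.161 g 64 q7 0.06
```

apply_moves:
  deltas: [0, 0, 0, 0.04, 0.01, 0, 0, 0, 0.04, 0.01]

```text
clock: 9.25
position: [538.5, -94.2, 52.5]
ee_rot: [-3.141, -0.0, 0.949]
force: [0.6, 2.7, 1.1]
opening: 0.157
gripper_force: 64.3
```

```bash
python3 f.py
```

```text
9.25 [538.5 -94.2  52.5] yaw 0.949 F [0.6 2.7 1.1] T [ 0.657 -0.146  0.124] op 0.157 g 64 q7 0.0
```

apply_moves:
  deltas: [0, 0, 0, 0.04, 0.01, 0, 0, 0, 0.04, 0.01]

```text
clock: 9.5
position: [538.5, -94.3, 52.5]
ee_rot: [-3.141, 0.0, 0.869]
force: [-0.3, 2.9, 0.8]
opening: 0.16
gripper_force: 64.3
```

```bash
python3 f.py
```

```text
9.5 [538.5 -94.3  52.5] yaw 0.869 F [-0.3  2.9  0.8] T [ 0.856 -0.189  0.119] op 0.16 g 64 q7 -0.06
```

apply_moves:
  deltas: [0, 0, 0, 0.04, 0.01, 0, 0, 0, 0.04, 0.01]

```text
clock: 9.75
position: [538.5, -94.2, 52.5]
ee_rot: [-3.142, -0.0, 0.789]
force: [1.5, 3.7, 0.8]
opening: 0.16
gripper_force: 64.3
```

```bash
python3 f.py
```

```text
9.75 [538.5 -94.2  52.5] yaw 0.789 F [1.5 3.7 0.8] T [ 0.954 -0.248  0.015] op 0.16 g 64 q7 -0.12
```

apply_moves:
  deltas: [0.0004, -0.0004, 0, 0.04, 0.01, 0, 0, 0, 0.04, 0.01]

```text
clock: 10.0
position: [538.6, -94.1, 52.6]
ee_rot: [3.141, 0.0, 0.709]
force: [2.2, 0.3, 0.7]
opening: 0.163
gripper_force: 64.3
```

```bash
python3 f.py
```

```text
10.0 [538.6 -94.1  52.6] yaw 0.709 F [2.2 0.3 0.7] T [ 0.217 -0.319  0.144] op 0.163 g 64 q7 -0.19
```

apply_moves:
  deltas: [0, 0, 0, 0.04, 0.01, 0, 0, 0, 0.04, 0.01]

```text
clock: 10.25
position: [538.6, -94.0, 52.6]
ee_rot: [3.141, 0.0, 0.629]
force: [1.3, 0.1, 0.9]
opening: 0.161
gripper_force: 64.3
```

```bash
python3 f.py
```

```text
10.25 [538.6 -94.   52.6] yaw 0.629 F [1.3 0.1 0.9] T [ 0.06  -0.401  0.14 ] op 0.161 g 64 q7 -0.25
```

apply_moves:
  deltas: [0, 0, 0, 0.04, 0.01, 0, 0, 0, 0.04, 0.01]

```text
clock: 10.5
position: [538.6, -94.0, 52.6]
ee_rot: [3.141, -0.0, 0.549]
force: [1.3, -0.4, 1.0]
opening: 0.162
gripper_force: 64.3
```

```bash
python3 f.py
```

```text
10.5 [538.6 -94.   52.6] yaw 0.549 F [ 1.3 -0.4  1. ] T [-0.126 -0.564  0.055] op 0.162 g 64 q7 -0.31
```

apply_moves:
  deltas: [0, 0, 0, 0.04, 0.01, 0, 0, 0, 0.04, 0.01]

```text
clock: 10.75
position: [538.6, -93.9, 52.6]
ee_rot: [3.141, -0.0, 0.469]
force: [1.6, -1.3, 0.4]
opening: 0.163
gripper_force: 64.3
```

```bash
python3 f.py
```

```text
10.75 [538.6 -93.9  52.6] yaw 0.469 F [ 1.6 -1.3  0.4] T [-0.29  -0.617  0.086] op 0.163 g 64 q7 -0.38
```

apply_moves:
  deltas: [0.0005, 0.0003, 0, 0.04, 0.01, 0, 0, 0, 0.04, 0.01]

```text
clock: 11.0
position: [538.8, -93.9, 52.4]
ee_rot: [-3.141, 0.001, 0.389]
force: [0.8, -0.3, 0.4]
opening: 0.157
gripper_force: 64.4
```

```bash
python3 f.py
```

```text
11.0 [538.8 -93.9  52.4] yaw 0.389 F [ 0.8 -0.3  0.4] T [-0.19  -0.019  0.164] op 0.157 g 64 q7 -0.44
```

apply_moves:
  deltas: [0, 0, 0, 0.04, 0.01, 0, 0, 0, 0.04, 0.01]

```text
clock: 11.25
position: [538.9, -93.8, 52.5]
ee_rot: [-3.141, 0.0, 0.309]
force: [0.1, -1.6, 0.8]
opening: 0.158
gripper_force: 64.5
```

```bash
python3 f.py
```

```text
11.25 [538.9 -93.8  52.5] yaw 0.309 F [ 0.1 -1.6  0.8] T [-0.256  0.109  0.31 ] op 0.158 g 64 q7 -0.5
```

apply_moves:
  deltas: [0, 0, 0, 0.04, 0.01, 0, 0, 0, 0.04, 0.01]

```text
clock: 11.5
position: [538.9, -93.9, 52.5]
ee_rot: [3.142, 0.0, 0.229]
force: [-0.9, -0.1, 1.4]
opening: 0.161
gripper_force: 64.3
```

```bash
python3 f.py
```

```text
11.5 [538.9 -93.9  52.5] yaw 0.229 F [-0.9 -0.1  1.4] T [-0.339  0.202 -0.091] op 0.161 g 64 q7 -0.57
```

apply_moves:
  deltas: [0, 0, 0, 0.04, 0.01, 0, 0, 0, 0.04, 0.01]

```text
clock: 11.75
position: [539.0, -93.9, 52.5]
ee_rot: [3.142, 0.0, 0.149]
force: [-0.1, -1.2, 1.0]
opening: 0.156
gripper_force: 64.4
```

```bash
python3 f.py
```

```text
11.75 [539.  -93.9  52.5] yaw 0.149 F [-0.1 -1.2  1. ] T [-0.398  0.231  0.082] op 0.156 g 64 q7 -0.63
```

The first click came between yaw 0.31 and 0.23: the torque rose to 0.31, then fell to -0.09. I'll take finer steps for the second.

apply_moves:
  deltas: [0, 0, 0, 0.02, 0.01, 0, 0, 0, 0.02, 0.01]

```text
clock: 12.0
position: [539.0, -93.9, 52.5]
ee_rot: [3.141, 0.0, 0.111]
force: [-0.1, -2.3, 1.3]
opening: 0.162
gripper_force: 64.4
```

```bash
python3 f.py
```

```text
12.0 [539.  -93.9  52.5] yaw 0.111 F [-0.1 -2.3  1.3] T [-0.434  0.276  0.038] op 0.162 g 64 q7 -0.66
```

apply_moves:
  deltas: [0, 0, 0, 0.02, 0.01, 0, 0, 0, 0.02, 0.01]

```text
clock: 12.25
position: [539.0, -93.9, 52.5]
ee_rot: [3.142, 0.0, 0.071]
force: [-0.5, -1.4, 0.2]
opening: 0.164
gripper_force: 64.4
```

```bash
python3 f.py
```

```text
12.25 [539.  -93.9  52.5] yaw 0.071 F [-0.5 -1.4  0.2] T [-0.447  0.29   0.104] op 0.164 g 64 q7 -0.69
```

apply_moves:
  deltas: [0, 0, 0, 0.02, 0.01, 0, 0, 0, 0.02, 0.01]

```text
clock: 12.5
position: [539.0, -93.8, 52.5]
ee_rot: [3.142, 0.0, 0.031]
force: [-1.3, -2.4, -0.1]
opening: 0.159
gripper_force: 64.4
```

```bash
python3 f.py
```

```text
12.5 [539.  -93.8  52.5] yaw 0.031 F [-1.3 -2.4 -0.1] T [-0.412  0.228  0.172] op 0.159 g 64 q7 -0.72
```

apply_moves:
  deltas: [0, 0, 0, 0.02, 0.01, 0, 0, 0, 0.02, 0.01]

```text
clock: 12.75
position: [539.1, -93.8, 52.5]
ee_rot: [3.142, 0.0, -0.009]
force: [-0.4, -1.9, 1.6]
opening: 0.159
gripper_force: 64.4
```

```bash
python3 f.py
```

```text
12.75 [539.1 -93.8  52.5] yaw -0.009 F [-0.4 -1.9  1.6] T [-0.482  0.208  0.286] op 0.159 g 64 q7 -0.75
```

apply_moves:
  deltas: [0, 0, 0, 0.02, 0.01, 0, 0, 0, 0.02, 0.01]

```text
clock: 13.0
position: [539.1, -93.9, 52.5]
ee_rot: [3.142, -0.0, -0.05]
force: [-0.2, -2.5, 0.5]
opening: 0.158
gripper_force: 64.3
```

```bash
python3 f.py
```

```text
13.0 [539.1 -93.9  52.5] yaw -0.05 F [-0.2 -2.5  0.5] T [-0.534  0.172  0.014] op 0.158 g 64 q7 -0.79
```

apply_moves:
  deltas: [0, 0, 0, 0.02, 0.01, 0, 0, 0, 0.02, 0.01]

```text
clock: 13.25
position: [539.1, -93.8, 52.5]
ee_rot: [3.142, -0.0, -0.09]
force: [-0.9, -2.2, 1.2]
opening: 0.158
gripper_force: 64.3
```

```bash
python3 f.py
```

```text
13.25 [539.1 -93.8  52.5] yaw -0.09 F [-0.9 -2.2  1.2] T [-0.529  0.075 -0.102] op 0.158 g 64 q7 -0.82
```

The second click came near yaw -0.04 (0.29 → 0.01 → -0.10), one period after the first. I'll ease to the rest angle and check, then release.

apply_moves:
  deltas: [0, 0, 0, 0.02, 0.01, 0, 0, 0, 0.02, 0.01, 0, 0, 0, 0, 0.01]

```text
clock: 13.62
position: [539.1, -93.9, 52.5]
ee_rot: [3.141, -0.0, -0.129]
force: [-0.9, -2.0, 1.2]
opening: 0.16
gripper_force: 64.3
```

```bash
python3 f.py
```

```text
13.62 [539.1 -93.9  52.5] yaw -0.129 F [-0.9 -2.   1.2] T [-0.586  0.103 -0.082] op 0.16 g 64 q7 -0.85
```

apply_moves:
  deltas: [0, 0, 0, 0.02, 0.01, 0, 0, 0, 0, 0.01]

```text
clock: 13.88
position: [539.1, -93.9, 52.5]
ee_rot: [3.141, 0.0, -0.149]
force: [0.1, -2.4, 1.2]
opening: 0.154
gripper_force: 64.3
```

```bash
python3 f.py
```

```text
13.88 [539.1 -93.9  52.5] yaw -0.149 F [ 0.1 -2.4  1.2] T [-0.646  0.098 -0.072] op 0.154 g 64 q7 -0.87
```

Torque is near zero at rest after two clicks. Now release and lift, and check the heights of things behind the cover.

apply_moves:
  deltas: [0, 0, 0, 0, 0.02, 0, 0, 0, 0, 0.035, 0, 0, 0, 0, 0.035, 0, 0, 0, 0, 0.035, 0, 0, -0.01, 0, 0.035, 0, 0, -0.02, 0, 0.035, 0, 0, -0.04, 0, 0.035, 0, 0, -0.05, 0, 0.02, 0, 0, -0.05, -0.17, 0, 0, 0, -0.05, -0.187, 0]

```text
clock: 15.12
position: [538.7, -94.7, 275.2]
ee_rot: [3.141, -0.0, 0.213]
force: [0.5, 1.0, -0.4]
opening: 0.0
gripper_force: 0.0
```

```bash
python3 - <<'E'
from h import *
from plant import eyes
import os
os.system("python3 f.py")
for n in("top0.npz","scene0.npz"):
    c=load(n) ; w=cloud(c)
    m=(w[...,0]>690)&(w[...,0]<800)&(w[...,1]>-130)&(w[...,1]<30)&(w[...,2]>60)
    P=w[m]; print(n,len(P), P.max(0).round() if len(P) else "", [ (int(a),int(b)) for a,b in [(x,P[(P[:,0]>=x)&(P[:,0]<x+20)][:,2].max()) for x in range(690,800,20) if ((P[:,0]>=x)&(P[:,0]<x+20)).any()]])
H=np.array([635.8,-73.3,126.]); x=np.array([np.cos(.208),np.sin(.208),0])
c=eyes.capture("wrist"); w=cloud(c); hsv=cv2.cvtColor(c["img"],cv2.COLOR_RGB2HSV)
d=w-H; a=d@x; b=d@np.array([-x[1],x[0],0]); 
m=(w[...,2]>140)&(w[...,2]<285)&(abs(b)<40)&(a>-40)&(a<90)
if m.sum()>50:
    print(m.sum(),a[m].min(),a[m].max(),b[m].min(),b[m].max(),w[m][:,2].max()); A=np.polyfit(w[m][:,2]-126,a[m],1); print("cover a = ",A)
cv2.imwrite("pics/w3.png",cv2.cvtColor(c["img"],cv2.COLOR_RGB2BGR))
E
```

```text
15.12 [538.7 -94.7 275.2] yaw 0.213 F [ 0.5  1.  -0.4] T [ 0.056 -0.021  0.018] op 0.0 g 0 q7 -0.88
top0.npz 0  []
scene0.npz 0  []
this script no longer has the robotException ignored in: <_io.TextIOWrapper mode='rw' encoding='UTF-8'>
Traceback (most recent call last):
BrokenPipeError: [Errno 32] Broken pipe
```

```bash
python3 - <<'E'
from h import *
from plant import eyes
H=np.array([635.8,-73.3,126.]); x=np.array([np.cos(.208),np.sin(.208),0])
for n in ("wrist","scene"):
    c=eyes.capture(n); w=cloud(c); d=w-H; a=d@x; b=d@np.array([-x[1],x[0],0]); z=w[...,2]
    m=(z>140)&(z<285)&(abs(b)<40)&(a>-40)&(a<90)
    if m.sum()>50:
        print(n,m.sum(),a[m].min(),a[m].max(),b[m].min(),b[m].max(),z[m].max(),"fit",np.polyfit(z[m]-126,a[m],1))
    m=(abs(a+100)<40)&(abs(b)<40)&(z>106)&(z<116)
    if m.sum()>20: print("bar",cv2.minAreaRect(w[m][:,:2].astype(np.float32)))
    m=(abs(a+100)<60)&(abs(b)<60)&(z>250)
    if m.sum()>20: print("tip z",np.percentile(z[m],[0,1,5]),a[m].min(),b[m].min(),b[m].max())
    if n=="wrist": cv2.imwrite("pics/w3.png",cv2.cvtColor(c["img"],cv2.COLOR_RGB2BGR))
E
```

```text
wrist 6675 1.390575769596721 30.098789555735397 -35.3900538121886 34.401202805060485 276.0741018973366 fit [0.21149461 0.52926583]
bar ((538.8883666992188, -94.2032699584961), (14.943205833435059, 50.27556228637695), 80.92030334472656)
tip z [317.59315494 327.00351595 350.75680927] -111.65272502598738 -59.89587094230786 59.95140725860242
scene 649 -1.8693260676147319 37.76158231108871 -37.722664854481145 35.62661999279495 277.81263567525764 fit [ 0.22801429 -0.95326807]
bar ((537.13525390625, -95.56304931640625), (18.019412994384766, 48.859683990478516), 79.22010803222656)
tip z [320.78788404 345.24990448 390.1147679 ] -159.98455087594573 -59.9893271990481 59.6247687237081
```

View pics/w3.png

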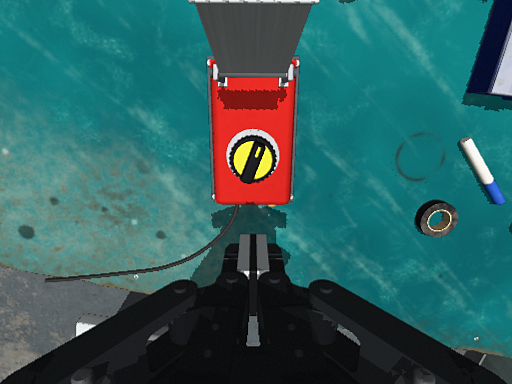

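Wrist view: the cap is released with its bar at (255,160), yaw -0.158 rad, matching the gripper angle, so it stayed put. The cover is still standing, at (195-310, 0-75). The area behind it is free, so I'll go over and behind it.

apply_moves:
  deltas: [0.03, 0, 0, 0, 0, 0.04, 0, 0, 0, 0, 0.04, 0, 0, 0, 0, 0.04, 0, 0, 0, 0, 0.025, 0, 0, 0, 0, 0, 0, 0.03, 0, 0, 0, 0, 0.035, 0, 0, 0, 0, 0, 0, 0]

```text
clock: 16.23
position: [709.0, -57.3, 206.4]
ee_rot: [-3.142, 0.003, 0.208]
force: [-0.8, 0.1, 0.6]
opening: -0.003
gripper_force: 0.0
```

```bash
python3 f.py; python3 - <<'E'
from h import *
from plant import eyes
H=np.array([635.8,-73.3,126.]); x=np.array([np.cos(.208),np.sin(.208),0])
c=eyes.capture("scene")
w=cloud(c); d=w-H; a=d@x; b=d@np.array([-x[1],x[0],0]); z=w[...,2]
m=(abs(a-75)<25)&(abs(b)<25)&(z>200); print(np.percentile(z[m],[0,1,3,10]))
cv2.imwrite("pics/s3.png",cv2.cvtColor(cv2.resize(c["img"][130:260,230:360],(600,600),interpolation=cv2.INTER_CUBIC),cv2.COLOR_RGB2BGR))
E
```

```text
16.23 [709.  -57.3 206.4] yaw 0.208 F [-0.8  0.1  0.6] T [-0.01   0.021 -0.008] op -0.003 g 0 q7 -0.87
[248.90605706 253.8129706  258.06206106 272.78547701]
```

View pics/s3.png

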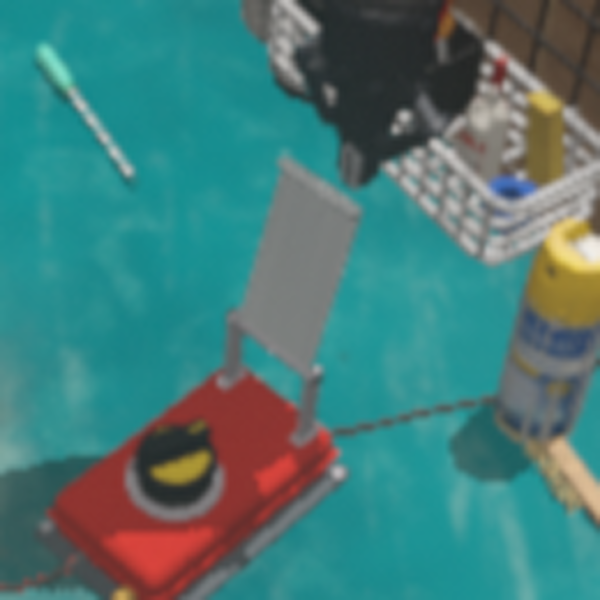

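The scene view shows the gripper tips at crop (355,180), behind the standing cover's top edge (290-360, 160-210). Now I'll push it over along an arc.

apply_moves:
  deltas: [-0.016, 0, 0, 0, 0, -0.016, 0, 0, 0, 0, -0.015, 0, 0, 0, 0, -0.015, 0, 0, 0, 0]

```text
clock: 16.77
position: [649.3, -70.7, 208.7]
ee_rot: [3.141, -0.001, 0.209]
force: [1.8, -0.0, 2.0]
opening: -0.002
gripper_force: 0.6
```

apply_moves:
  deltas: [-0.012, 0, 0.001, 0, 0, -0.012, 0, 0.001, 0, 0, -0.012, 0, 0.003, 0, 0, -0.012, 0, 0.004, 0, 0, -0.011, 0, 0.005, 0, 0, -0.011, 0, 0.006, 0, 0]

```text
clock: 17.52
position: [580.4, -85.0, 187.1]
ee_rot: [3.142, 0.0, 0.209]
force: [1.7, 0.9, 0.6]
opening: 0.001
gripper_force: 0.5
```

apply_moves:
  deltas: [-0.0095, 0, 0.0075, 0, 0, -0.0095, 0, 0.008, 0, 0, -0.008, 0, 0.009, 0, 0, -0.0075, 0, 0.0095, 0, 0, -0.006, 0, 0.0105, 0, 0, -0.0055, 0, 0.011, 0, 0]

```text
clock: 18.27
position: [535.8, -94.5, 131.3]
ee_rot: [3.142, 0.0, 0.209]
force: [1.0, -0.9, 0.1]
opening: -0.0
gripper_force: 0.4
```

```bash
python3 f.py; python3 - <<'E'
from h import *
from plant import eyes
H=np.array([635.8,-73.3,126.]); x=np.array([np.cos(.208),np.sin(.208),0])
for n in ("scene","top"):
    c=eyes.capture(n)
    w=cloud(c); d=w-H; a=d@x; b=d@np.array([-x[1],x[0],0]); z=w[...,2]
    hsv=cv2.cvtColor(c["img"],cv2.COLOR_RGB2HSV)
    m=(a<-20)&(a>-95)&(abs(b)<34)&(z>118)&(z<260)&(hsv[...,1]<50)&(hsv[...,2]>70); print(n,m.sum(),np.polyfit(a[m],z[m],1) if m.sum()>10 else "")
    if n=="scene": cv2.imwrite("pics/s4.png",cv2.cvtColor(cv2.resize(c["img"][130:260,230:360],(600,600),interpolation=cv2.INTER_CUBIC),cv2.COLOR_RGB2BGR))
E
```

```text
18.27 [535.8 -94.5 131.3] yaw 0.209 F [ 1.  -0.9  0.1] T [ 0.043 -0.138  0.011] op -0.0 g 0 q7 -0.74
scene 147 [ -0.43143653 126.50272793]
top 138 [ -0.38175468 127.13344939]
```

View pics/s4.png

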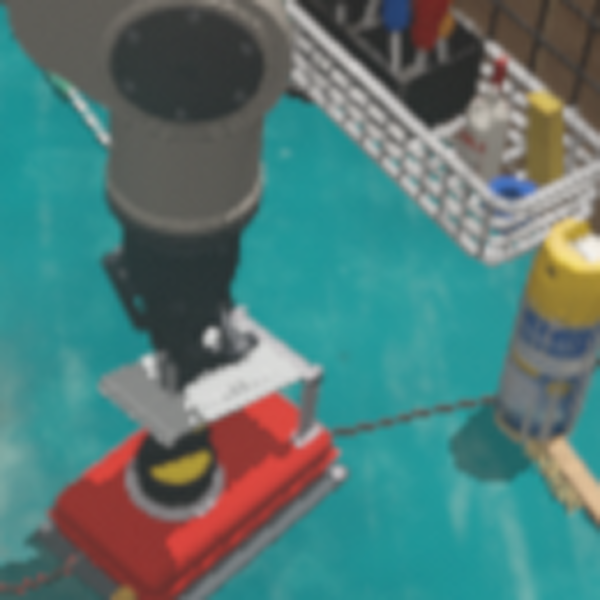

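The scene view shows the cover folded over to about 0.4 rad with the fingertips on its top at crop (200,385). I'll finish the closing gently.

apply_moves:
  deltas: [-0.003, 0, 0.01, 0, 0, -0.003, 0, 0.01, 0, 0, -0.002, 0, 0.008, 0, 0, -0.001, 0, 0.007, 0, 0, 0, 0, 0.003, 0, 0]

```text
clock: 19.0
position: [527.1, -96.4, 93.6]
ee_rot: [-3.142, 0.001, 0.209]
force: [-0.7, 0.9, 0.8]
opening: 0.003
gripper_force: 0.3
```

apply_moves:
  deltas: [0, 0, 0.003, 0, 0, 0, 0, 0, 0, 0]

```text
clock: 19.25
position: [527.3, -96.3, 90.9]
ee_rot: [3.142, 0.0, 0.209]
force: [-1.2, 0.0, -0.2]
opening: -0.002
gripper_force: 0.0
```

```bash
cat > cov.py <<'E'
from h import *
from plant import eyes
H=np.array([635.8,-73.3,126.]); x=np.array([np.cos(.208),np.sin(.208),0])
for n in ("scene","top"):
    c=eyes.capture(n)
    w=cloud(c); d=w-H; a=d@x; b=d@np.array([-x[1],x[0],0]); z=w[...,2]
    hsv=cv2.cvtColor(c["img"],cv2.COLOR_RGB2HSV)
    m=(a<-5)&(a>-145)&(abs(b)<32)&(z>118)&(z<160)&(hsv[...,1]<50)&(hsv[...,2]>70); print(n,m.sum(),np.polyfit(a[m],z[m],1) if m.sum()>10 else "")
    cv2.imwrite(f"pics/end_{n}.png",cv2.cvtColor(c["img"],cv2.COLOR_RGB2BGR))
E
python3 f.py; python3 cov.py
```

```text
19.25 [527.3 -96.3  90.9] yaw 0.209 F [-1.2  0.  -0.2] T [ 0.03   0.004 -0.036] op -0.002 g 0 q7 -0.69
scene 441 [-2.75096763e-02  1.28179780e+02]
top 286 [-2.29782709e-02  1.27696383e+02]
```

Nearly shut (about 0.025 rad). I'll go down by millimetres until I feel the stop.

apply_moves:
  deltas: [0, 0, 0.0015, 0, 0, 0, 0, 0.0015, 0, 0]

```text
clock: 19.6
position: [527.7, -96.4, 88.7]
ee_rot: [-3.141, -0.001, 0.209]
force: [-10.2, 4.8, 36.2]
opening: 0.003
gripper_force: 18.2
```

apply_moves:
  deltas: [0, 0, 0.001, 0, 0, 0, 0, 0, 0, 0]

```text
clock: 19.85
position: [527.7, -96.4, 88.5]
ee_rot: [-3.14, -0.001, 0.208]
force: [-12.5, 5.4, 41.6]
opening: 0.0
gripper_force: 20.8
```

```bash
python3 f.py; python3 cov.py
```

```text
19.85 [527.7 -96.4  88.5] yaw 0.208 F [-12.5   5.4  41.6] T [1.167 2.837 0.028] op 0.0 g 21 q7 -0.68
scene 442 [-1.53157550e-02  1.28039857e+02]
top 293 [-5.04547910e-03  1.28040493e+02]
```

It has reached the stop firmly. Backing off straight up.

apply_moves:
  deltas: [0, 0, -0.002, 0, 0, 0, 0, -0.01, 0, 0, 0, 0, -0.03, 0, 0, 0, 0, -0.05, 0, 0, -0.02, 0, -0.05, 0, 0, -0.03, 0, -0.04, 0, 0, -0.03, 0, 0, 0, 0, 0, 0, 0, 0, 0]

```text
clock: 20.95
position: [466.5, -102.7, 259.7]
ee_rot: [-3.129, 0.004, 0.209]
force: [-0.7, 1.2, 0.5]
opening: -0.001
gripper_force: 0.0
```

```bash
python3 f.py; python3 cov.py
```

```text
20.95 [ 466.5 -102.7  259.7] yaw 0.209 F [-0.7  1.2  0.5] T [ 0.03  -0.038  0.016] op -0.001 g 0 q7 -1.21
scene 650 [9.25905915e-04 1.28675358e+02]
top 843 [-2.52890193e-04  1.28063115e+02]
```

View pics/end_scene.png

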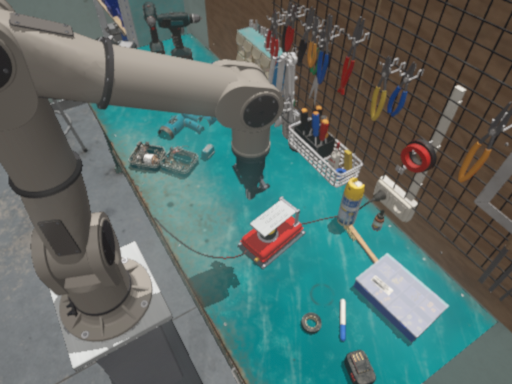

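The scene view shows the cover level over the cap at (275,217), with a measured slope of about 0.0003–0.0009 rad. The gripper is clear and the other things haven't moved. Handing in.

```bash
python3 -c "
from plant import workorder
print(workorder.job_done())"
```

```text
the job is handed in; nothing more can be done
None
```

I tightened the cap until I felt two ratchet clicks, shut the splash cover (slope under 0.001 rad in both fixed cameras), let go and handed the job in; I pressed the cover briefly with about 42 N at its stop, and the other things look unmoved.

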